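# Release the catch and hold the tube clamp shut

## Task

The tube lying in the saddles of the bench clamp must be held for tacking. First flip the red safety catch over by its upright tab, so that the bar no longer blocks the lever, then pull the lever by its black grip towards the tube until it is against its stop and the rubber pad presses the tube down. Finish while still holding the lever there, with the tube in its saddles and the mug, the blue bin and the caliper left where they are.

Things in the scene. Friction and masses are not known exactly. Their poses are not given: they have to be found in the camera images.
- clamp: grey bench hold-down clamp, bolted down, base plate 10 mm thick. Origin on the table straight below the lever's hinge; x points from the tube to the lever (away from the robot), y to the left seen from the robot, z up. The plate spans x -130..50, y -78..138 mm. The tube lies along y over x = -85 mm in two saddles with cheeks up to z = 42 mm
- lever_hinge (a point): fixed point on the lever's hinge axis, 100 mm above the clamp's origin; the axis runs along the clamp's y
- lever (a joint): lever angle, rad: 0 at rest, handle leaning 0.25 from upright to the clamp's +x; grows as the grip is pulled towards the tube (clamp -x), to the stop at 0.9 (leaning 0.65 over the tube). A spring returns it; the pull at the grip grows from 2 to about 14 N. The pad meets the tube near 0.7. With the catch closed a lug on the lever is stopped by the catch's bar at about 0.07 to 0.15
- grip (a point): where to take the lever's black grip, a round bar 20 mm in diameter, level along the clamp's y, at the top of the 12 mm round shank, 160 mm from the hinge axis. It sticks out to the clamp's -y side, from y = 12 to -70 mm; the shank is at y = 0 and this point at y = -42 mm, on the bar's centre line, about 255 mm above the table at rest, 227 mm at the stop
- catch (a joint): red safety catch angle, rad: 0 closed, its bar (16 x 12 mm, 96 mm long) level, pointing to the clamp's -y across the front of the lever's lug, its tab upright; grows as the tab is pushed over to the clamp's +y, which lifts the bar upright (1.57); stop at 1.6. Stiff hinge: it stays where it is left; about 2 N on the tab moves it
- catch_pivot (a point): fixed point on the catch's pivot axis (which runs along the clamp's x) at the foot of the tab: clamp x = -40, y = 110, z = 158 mm. The axis is carried by a post 10 mm thick, 22 mm along y, up to z = 169 mm, at clamp x = -18 mm
- catch_tab (a point): point in the middle of the catch's red thumb tab, 45 mm from the pivot axis, 10 mm below the tab's top. With the catch at 0 the tab is an upright plate 24 mm wide along the clamp's x, 8 mm thick along y, its top at z = 213 mm; it swings 38 mm nearer the robot than the bar
- pad: sprung rubber-footed spindle, 22 mm in diameter, on the lever's arm 85 mm from the hinge; it comes down on the tube. Origin where the spindle passes through the arm
- tube: light grey mitred tube offcut, 35 mm in diameter, 120 mm long, loose in the saddles. Origin at the middle of its underside, y along the tube. In the saddles its underside is 20 mm above the table
- mug: blue-grey mug, 80 mm across, 92 mm high, at the left edge; leave alone. Origin at the centre of its underside
- bin_blue: small blue parts bin with small parts, right of the long pipe, 100 x 69 x 51 mm; leave alone. Origin at the centre of its underside
- caliper: grey steel caliper, 60 x 200 x 9 mm, lying on the right; leave alone. Origin at the centre of its underside
There are look-alikes about, which are no part of the job. What is shaped like the tube but green is not meant.

How it is judged:
On the way, in this order (a step that is already met when the one before it is completed fails the run):
1. the catch is flipped over while the lever is still at rest (value of joint catch above 1 rad and value of joint lever below 0.2 rad), for 0.2 s.
2. the lever is pulled over and the pad presses on the tube (value of joint lever above 0.8 rad and contact force between pad and tube above 3 N), for 0.3 s.
At the end, for the whole second after the job is handed in: the robot is holding the lever (more than 1 N on it) at more than 0.8 rad, the pad presses the tube with more than 3 N, the catch is still flipped (more than 0.9 rad), and the tube lies in its saddles (underside 15 to 26 mm above the table, within 30 mm of the middle lengthwise) (all of step 2 and value of joint catch above 0.9 rad and contact force between any of the fingers, the arm and lever above 1 N and z of tube in the frame of clamp between 0.015 and 0.026 m and y of tube in the frame of clamp between -0.03 and 0.03 m); the arm keeps its last pose, push and grip.
It fails at once if the mug, the blue bin or the caliper is shifted by more than 30 mm (distance of any of mug, bin_blue, caliper from where it was at the start of the episode above 0.03 m).
It also fails if it takes over 54 s, if anything falls off the work surface, if the arm or the gripper's body presses on something with over 40 N, if the wrist force passes 120 N, or if a joint passes its speed limit or range.

## Robot

A 6-joint arm with a two-finger parallel gripper is mounted at the origin on a cart in front of the work surface, level with it; the furniture and walls round the work are solid. World frame = base frame: x ahead of the robot, y to its left, z up, the work surface at z = 0. Lengths are in m, angles in rad, forces in N, time in s.
With the tool pointing down it reaches from about 0.35 to 0.975 m from the base axis. Payload 4.9 kg.
Tool frame: the origin (TCP) lies at the very end of the fingers, on their centre line; the grasp point (between the pads) lies 19 mm behind it; z points along the fingers, y is the direction in which the jaws open and shut (so a half turn about z gives the same grasp; the last joint's range is limited). The gripper opens to 85 mm and grips with 20 to 120 N. Pads are 22 mm wide; open, the fingers measure 114 mm over their backs; the gripper's body (76 mm by 85 mm) begins 54 mm behind the grasp point. The pads swing forward as they close: fully open they stand 13 mm farther back than shut.
Start: joints at [-1.34, 0.053, 1.613, -0, 1.476, -0.119], TCP at [0.214, -0.587, 0.231] pointing down, gripper open.
Joint ranges: [-3.01, 3.01], [-1.01, 2.22], [0.06, 2.58], [-1.02, 4.17], [0.09, 2.62], [-3.14, 3.14]. Speed limits (rad/s): [2.57, 2.57, 3.14, 3.14, 3.14, 3.14].

## Interface

Orientations are given as a unit quaternion [w, x, y, z].
In Python, from plant import state, eyes, job_done gives the robot as it stands.
- The arm moves only by the tool apply_moves, never from a script. Its argument "commands" is a list of rows, each an object with "linear": the shift along the tool's x, y, z in m, a list of three; "delta_rot": the turn, a rotation vector about the tool's x, y, z in degrees, a list of three; "fingers": the closure in counts, from 0 (fully open) to 255 (shut). In form: [{"linear": [x, y, z], "delta_rot": [wx, wy, wz], "fingers": fingers}, ...]. A call has exactly 8 rows; each row is the pose to reach, as a shift and turn from the pose commanded when the call began, along the tool's axes at that moment; what a row does not reach only later rows make up. A row lasts 1/10 s, in which the tool goes at most 50 mm and 8.59 degrees, less where a joint would pass 70% of its speed; a pose out of reach is approached as far as the arm can. A call with a gripper value outside its range is refused whole. The fingers move at their own pace and stop on an object; the grip force is fixed at half the most. Time passes only in rows, so rows that repeat a pose let the fingers close, or fill a call up. It gives the time, the measured TCP pose, the force and the opening at its end, in the units of the state.
- state(): the state, without advancing time (a new reading comes with each control period).
- eyes.grab_frame(name): name is "side" or "top" or "wrist"; returns the picture (480x640x3 uint8, red, green, blue); there is no depth.
- eyes.camera_params(name): a dict with "fx", "fy", "cx", "cy" (pixels), "k1" (the pictures are not rectified: a ray, as slopes to the right and down, at radius r is drawn at 1 + k1 r^2 times it, then the intrinsics apply), "position" and "rotation" of the camera in the world; the wrist camera has in their place "T_tool_cam" (4x4, takes a point from camera to tool coordinates, whose origin is the TCP and whose axes are the flange's). Camera axes: x right, y down, z forward; pixel columns grow to the right and rows downward; lengths in m; the calibration is good to about 2 mm. A picture is of the moment at which its call begins: read the wrist's pose just before it. camera_params takes no time and is no camera call.
- job_done(): hands the job in, once; it reports no verdict.
The state is a dict: "time": time; "joint_pos": joint angles; "joint_vel": joint speeds; "joint_efforts": joint torques, N m; "tool_pos": TCP position; "tool_rot": TCP orientation; "contact_force": force on the tool from outside, world axes, zero at the start; "ft_torque": the same for the moment, N m; "gripper_width": opening from 0.0 (shut) to 1.0 (fully open).
Only numpy, scipy, OpenCV 4.12 (cv2) and the standard library are available. Lean on these libraries where they do the work, as an engineer would, in place of code of your own. Each camera call takes 0.05 s, during which the arm holds its last target.

## Working session

There is one attempt and no reset: what is moved stays moved. The work goes in short steps, Python scripts to look and compute and a tool call to move; the robot and the scene stay as the last step left them, time stands still between calls to the robot, and variables do not carry over. Pictures are saved under pics/ and viewed, and the job is handed in when it is done.

Besides the shell and the picture viewer there is one more tool, called after "Request:" as a command line: name --argument value ..., lists and objects as JSON in quotes. apply_moves: Moves the arm, as the interface text tells. Its arguments: {"type":"object","properties":{"commands":{"type":"array","items":{"type":"object","properties":{"linear":{"type":"array","items":{"type":"number"}},"delta_rot":{"type":"array","items":{"type":"number"}},"fingers":{"type":"number"}}}}},"required":["commands"]}

```bash
mkdir -p pics; ls; python3 - <<'E'
from plant import state, eyes
import cv2
s=state(); print(s)
for n in("side","top","wrist"):
    im=eyes.grab_frame(n); cv2.imwrite(f"pics/{n}0.png",im[:,:,::-1]); print(n,eyes.camera_params(n))
E
```

```text
pics
{'time': 0.0, 'joint_pos': array([-1.34003215e+00,  5.33612803e-02,  1.61431143e+00, -1.03194419e-05,
        1.47597006e+00, -1.19012334e-01]), 'joint_vel': array([ 0.00168082,  0.00057754, -0.00051932, -0.00099756,  0.00059889,
       -0.00052806]), 'joint_efforts': array([-1.48483417e-03, -3.93678546e+01, -3.70178175e+01, -2.06698837e-04,
        7.05939470e-03,  6.99584710e-07]), 'tool_pos': array([ 0.21402692, -0.58654888,  0.23004985]), 'tool_rot': array([-1.02317194e-03,  9.84745385e-01,  1.73998494e-01, -6.23743127e-05]), 'contact_force': array([ 0.85715358, -0.69251001,  0.09224203]), 'ft_torque': array([-0.00408043,  0.04930211,  0.02769509]), 'gripper_width': 1.0002275499973428}
side {'fx': 449.9743434147604, 'fy': 449.9743434147604, 'cx': 324.68661624778264, 'cy': 241.2617588879587, 'k1': 0.002171116738917462, 'position': array([0.39871186, 1.06037669, 1.02766231]), 'rotation': array([ 0.04395204, -0.07876386,  0.89717212, -0.43237329])}
top {'fx': 462.24772094175887, 'fy': 462.24772094175887, 'cx': 320.51962344830156, 'cy': 243.50934359506817, 'k1': 0.037368895666937796, 'position': array([0.36063546, 0.01666859, 1.27554635]), 'rotation': array([-0.08012506,  0.74320645, -0.66067711,  0.06877432])}
wrist {'fx': 357.17689799558383, 'fy': 357.17689799558383, 'cx': 325.608677695335, 'cy': 239.19394337610197, 'k1': -0.0594494281528387, 'T_tool_cam': array([[-4.68812284e-04, -9.46203081e-01, -3.23573036e-01,
         8.46159882e-02],
       [ 9.99999885e-01, -4.75816646e-04, -5.74616895e-05,
        -1.33852565e-04],
       [-9.95910091e-05, -3.23573025e-01,  9.46203196e-01,
        -1.42585550e-01],
       [ 0.00000000e+00,  0.00000000e+00,  0.00000000e+00,
         1.00000000e+00]])}
```

View pics/side0.png

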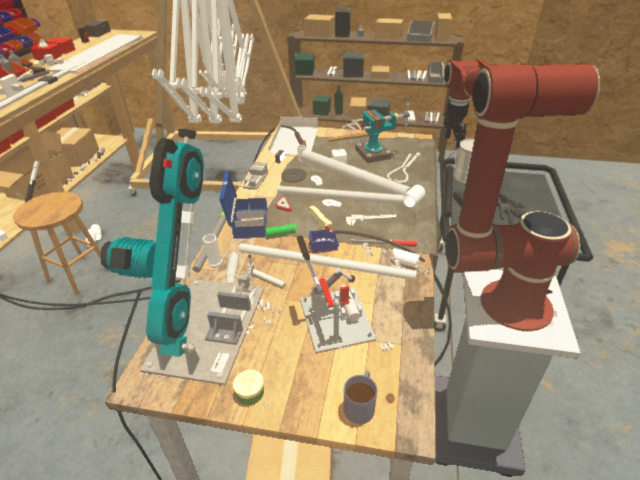

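View pics/top0.png

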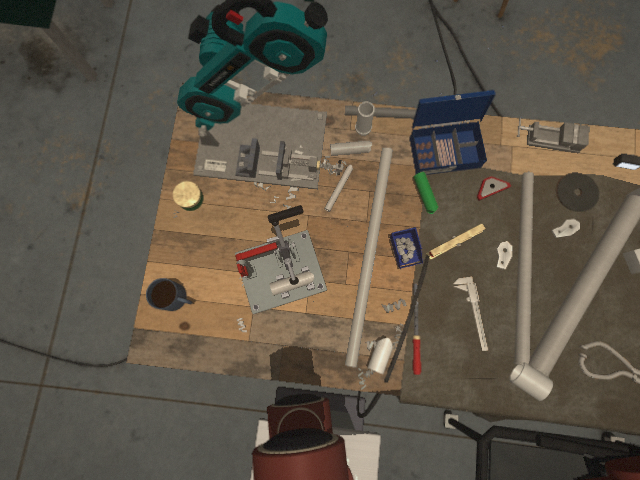

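The clamp plate is near (282,272) in the top image and (338,318) in the side one. I'll zoom in on both.

```bash
python3 - <<'E'
import cv2
a=cv2.imread("pics/top0.png")[195:325,220:345]; cv2.imwrite("pics/topz.png",cv2.resize(a,None,fx=4.6,fy=4.6,interpolation=cv2.INTER_CUBIC))
a=cv2.imread("pics/side0.png")[225:355,285:385]; cv2.imwrite("pics/sidez.png",cv2.resize(a,None,fx=4.6,fy=4.6,interpolation=cv2.INTER_CUBIC))
E
```

```text
(no output)
```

View pics/topz.png

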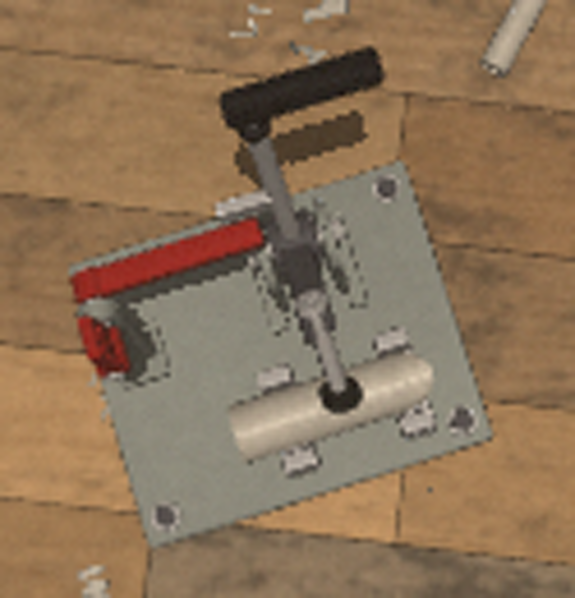

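View pics/sidez.png

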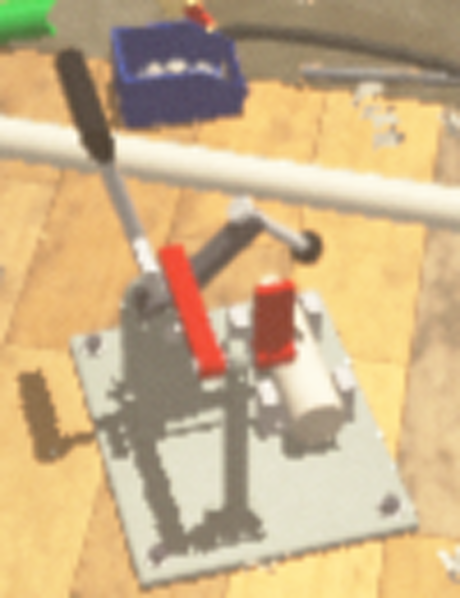

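```bash
cat > h.py <<'E'
import numpy as np
from scipy.spatial.transform import Rotation as R
from plant import state, eyes
def proj(n,P,st=None):
    c=eyes.camera_params(n); P=np.atleast_2d(P)
    if n=="wrist":
        T=c["T_tool_cam"]; q=st["tool_rot"]; Rt=R.from_quat(np.r_[q[1:],q[0]])
        rot=Rt*R.from_matrix(T[:3,:3]); pos=st["tool_pos"]+Rt.apply(T[:3,3])
    else:
        q=c["rotation"]; rot=R.from_quat(np.r_[q[1:],q[0]]); pos=c["position"]
    p=rot.inv().apply(P-pos); s=p[:,:2]/p[:,2:]; s=s*(1+c["k1"]*(s**2).sum(1,keepdims=True))
    return s*[c["fx"],c["fy"]]+[c["cx"],c["cy"]]
def c2w(cl,P):
    x,y,a=cl; P=np.atleast_2d(np.array(P,float)); ca,sa=np.cos(a),np.sin(a)
    return np.c_[x+ca*P[:,0]-sa*P[:,1], y+sa*P[:,0]+ca*P[:,1], P[:,2]]
E
python3 - <<'E'
from h import *
from scipy.optimize import least_squares
pl=lambda x,y:(x/1e3,y/1e3,.01)
g=lambda y:(.0396,y/1e3,.255)
top=[(pl(50,-78),402,162),(pl(-130,-78),492,437),(pl(-130,138),150,547),(pl(50,138),71,269),(g(-70),373,66),(g(12),230,108)]
side=[(pl(50,-78),72,340),(pl(50,138),145,587),(pl(-130,138),417,524),(g(-70),70,55),(g(12),103,155)]
def res(c,full=False):
    o=[]
    for n,L,ox,oy in(("top",top,220,195),("side",side,285,225)):
        L_=np.array([l[0] for l in L]); px=np.array([[(l[1]+.5)/4.6-.5+ox,(l[2]+.5)/4.6-.5+oy] for l in L])
        o.append(proj(n,c2w(c,L_))-px)
    return np.vstack(o)
for m in("both",):
    r=least_squares(lambda c:res(c).ravel(),[.5,.05,0.2],loss="soft_l1"); c=r.x; print(c,np.degrees(c[2])); print(res(c).round(1))
print("tube mid",c2w(c,[-.085,0,.0]))
for k,P in dict(grip=(.0396,-.042,.255),gripend=(160*np.sin(-.65)/1e3,-.042,.1+.16*np.cos(.65)),tab=(-.04-.0,.110,.203),piv=(-.04,.11,.158)).items():
    w=c2w(c,[P]); print(k,w.round(4),proj("top",w).round(1),proj("side",w).round(1))
print(proj("wrist",c2w(c,[[0,0,.01]]),state()))
E
```

```text
[0.58826598 0.14542181 0.43390129] 24.86071258445501
[[ 0.1 -0.6]
 [ 0.5  0.3]
 [-0.9  1.2]
 [-1.8 -0.4]
 [ 1.  -0.1]
 [-2.1  1.5]
 [-0.8 -1. ]
 [-0.5 -0.6]
 [ 1.6 -0.2]
 [-0.2  0.5]
 [-0.9 -3. ]]
tube mid [[0.51114272 0.10968664 0.        ]]
grip [[0.6419 0.124  0.255 ]] [[290.1 212.5]] [[301.8 243.1]]
gripend [[0.5181 0.0666 0.2274]] [[308.6 270.4]] [[349.1 242.7]]
tab [[0.5057 0.2284 0.203 ]] [[239.8 269.2]] [[345. 289.]]
piv [[0.5057 0.2284 0.158 ]] [[243. 272.]] [[344.7 301.1]]
[[660.36190327 602.70299643]]
```

```bash
cat >> h.py <<'E'
CL=np.array([.58827,.14542,.43390])
def Rtool(tilt,cl=CL,extra=0):  # tool x=clamp y, tool y=clamp x, z down; tilt deg: body towards -x clamp
    B=R.from_matrix(np.array([[0,1,0],[1,0,0],[0,0,-1]]).T)
    return R.from_euler('z',cl[2])*B*R.from_euler('x',-tilt,degrees=True)
def rel(targets,base=None,cl=None):
    """targets: list of (clamp xyz mm of TCP, tilt)"""
    cl=CL if cl is None else cl
    if base is None:
        s=state(); q=s["tool_rot"]; base=(s["tool_pos"],R.from_quat(np.r_[q[1:],q[0]]))
    for P,t in targets:
        w=c2w(cl,np.array(P)/1e3)[0]; d=base[1].inv().apply(w-base[0]); rv=(base[1].inv()*Rtool(t,cl)).as_rotvec(degrees=True)
        print(np.round(w,3),"lin",d.round(4).tolist(),"rot",rv.round(1).tolist())
E
python3 - <<'E'
from h import *
rel([((-45,75,330),0),((-45,75,330),25),((-45,75,300),0)])
E
```

```text
[0.516 0.195 0.33 ] lin [0.5513, -0.6307, -0.0986] rot [-0.1, -0.1, -94.8]
[0.516 0.195 0.33 ] lin [0.5513, -0.6307, -0.0986] rot [-19.0, 20.6, -93.2]
[0.516 0.195 0.3  ] lin [0.5513, -0.6306, -0.0686] rot [-0.1, -0.1, -94.8]
```

Request:
apply_moves --commands '[{"linear": [0.03, -0.035, -0.04], "delta_rot": [0, 0, -8], "fingers": 255}, {"linear": [0.06, -0.07, -0.075], "delta_rot": [0, 0, -16], "fingers": 255}, {"linear": [0.09, -0.103, -0.1], "delta_rot": [0, 0, -24], "fingers": 255}, {"linear": [0.12, -0.137, -0.1], "delta_rot": [0, 0, -32], "fingers": 255}, {"linear": [0.15, -0.172, -0.1], "delta_rot": [0, 0, -40], "fingers": 255}, {"linear": [0.18, -0.206, -0.1], "delta_rot": [0, 0, -48], "fingers": 255}, {"linear": [0.21, -0.24, -0.1], "delta_rot": [0, 0, -56], "fingers": 255}, {"linear": [0.24, -0.275, -0.1], "delta_rot": [0, 0, -60], "fingers": 255}]'

```text
time: 0.95
tool_pos: [0.3456, -0.2445, 0.3311]
tool_rot: [0.0, 0.765, 0.645, 0.0]
contact_force: [1.2, -0.2, 0.3]
gripper_width: 0.002
```

```bash
python3 - <<'E'
from h import *
s=state();print(s["time"],s["tool_pos"],s["joint_pos"].round(2),s["gripper_width"])
rel([((-45,75,330),0)])
E
```

```text
0.95 [ 0.34561259 -0.24445089  0.3311233 ] [-0.79 -0.49  1.91  0.    1.72 -0.62] 0.0018379261610748491
[0.516 0.195 0.33 ] lin [0.4615, 0.0936, 0.0012] rot [0.0, 0.0, -34.6]
```

Request:
apply_moves --commands '[{"linear": [0.046, 0.009, 0], "delta_rot": [0, 0, -4], "fingers": 255}, {"linear": [0.092, 0.019, 0], "delta_rot": [0, 0, -8], "fingers": 255}, {"linear": [0.138, 0.028, 0], "delta_rot": [0, 0, -12], "fingers": 255}, {"linear": [0.185, 0.038, 0], "delta_rot": [0, 0, -16], "fingers": 255}, {"linear": [0.231, 0.047, 0], "delta_rot": [0, 0, -20], "fingers": 255}, {"linear": [0.277, 0.056, 0], "delta_rot": [0, 0, -25], "fingers": 255}, {"linear": [0.323, 0.065, 0], "delta_rot": [0, 0, -30], "fingers": 255}, {"linear": [0.36, 0.073, 0], "delta_rot": [0, 0, -34.6], "fingers": 255}]'

```text
time: 1.75
tool_pos: [0.4797, 0.098, 0.331]
tool_rot: [-0.0, 0.538, 0.843, 0.0]
contact_force: [0.9, -1.0, -0.2]
gripper_width: 0.003
```

```bash
python3 - <<'E'
from h import *
import cv2
s=state();print(s["time"],s["tool_pos"],s["joint_pos"].round(2))
im=eyes.grab_frame("wrist"); cv2.imwrite("pics/w1.png",im[:,:,::-1])
for P in [(-130,-78,10),(50,-78,10),(-130,138,10),(50,138,10),(39.6,-70,255),(39.6,12,255),(-40,110,213),(-40,110,158)]:
    print(P,proj("wrist",c2w(CL,np.array(P)/1e3),s).round(0))
rel([((-45,75,250),25)])
E
```

```text
1.75 [0.47969206 0.09796154 0.33100493] [ 0.05 -0.32  1.78  0.    1.67 -0.39]
(-130, -78, 10) [[316. 243.]]
(50, -78, 10) [[446. 243.]]
(-130, 138, 10) [[315.  73.]]
(50, 138, 10) [[464.  75.]]
(39.6, -70, 255) [[537. 343.]]
(39.6, 12, 255) [[562. 238.]]
(-40, 110, 213) [[439.  82.]]
(-40, 110, 158) [[419.  88.]]
[0.516 0.195 0.25 ] lin [0.0687, 0.0715, 0.0809] rot [-24.9, -0.3, 0.4]
```

View pics/w1.png

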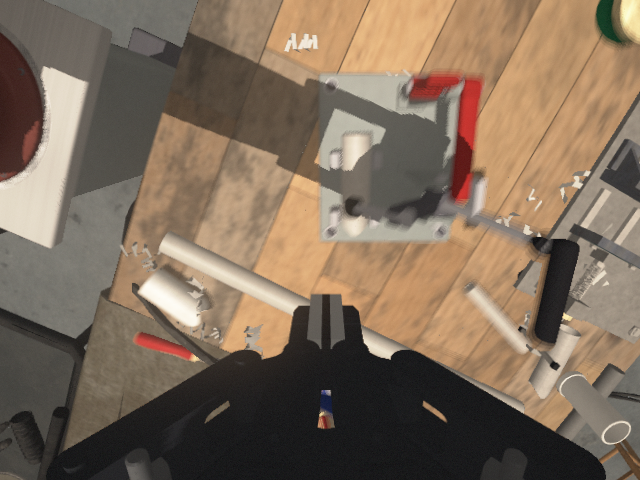

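The plate corners are about 4 px off the prediction, possibly because the arm was still moving. I'll settle over the pre-push point and refit.

Request:
apply_moves --commands '[{"linear": [0.02, 0.025, 0], "delta_rot": [-5, 0, 0], "fingers": 255}, {"linear": [0.045, 0.05, 0], "delta_rot": [-10, 0, 0], "fingers": 255}, {"linear": [0.069, 0.071, 0], "delta_rot": [-16, 0, 0], "fingers": 255}, {"linear": [0.069, 0.071, 0], "delta_rot": [-20, 0, 0], "fingers": 255}, {"linear": [0.069, 0.071, 0], "delta_rot": [-25, 0, 0], "fingers": 255}, {"linear": [0.069, 0.071, 0], "delta_rot": [-25, 0, 0], "fingers": 255}, {"linear": [0.069, 0.071, 0], "delta_rot": [-25, 0, 0], "fingers": 255}, {"linear": [0.069, 0.071, 0], "delta_rot": [-25, 0, 0], "fingers": 255}]'

```text
time: 2.6
tool_pos: [0.5157, 0.1876, 0.3318]
tool_rot: [0.117, 0.527, 0.822, 0.182]
contact_force: [1.3, -1.3, -0.4]
gripper_width: 0.001
```

```bash
python3 - <<'E'
from h import *
import cv2
s=state();print(s["time"],s["tool_pos"],s["joint_pos"].round(2), np.abs(s["joint_vel"]).max())
im=eyes.grab_frame("wrist"); cv2.imwrite("pics/w2.png",im[:,:,::-1])
import pickle; pickle.dump(s,open("s2.pkl","wb"))
for P in [(-130,-78,10),(50,-78,10),(-130,138,10),(50,138,10),(39.6,-70,255),(39.6,12,255),(-40,110,213),(-40,110,158)]:
    print(P,proj("wrist",c2w(CL,np.array(P)/1e3),s).round(0))
E
```

```text
2.6 [0.51573306 0.18761619 0.33175151] [ 0.15 -0.47  1.94  0.12  1.25 -0.29] 0.008609110912260897
(-130, -78, 10) [[162. 308.]]
(50, -78, 10) [[293. 282.]]
(-130, 138, 10) [[133. 134.]]
(50, 138, 10) [[288. 129.]]
(39.6, -70, 255) [[379. 388.]]
(39.6, 12, 255) [[384. 305.]]
(-40, 110, 213) [[264. 180.]]
(-40, 110, 158) [[246. 170.]]
```

View pics/w2.png

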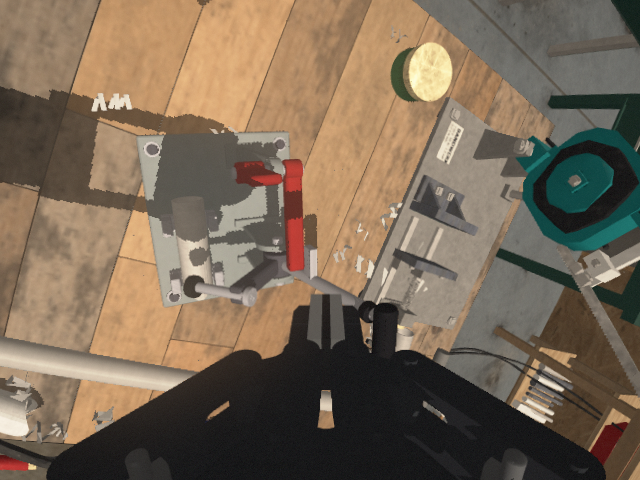

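```bash
python3 - <<'E'
from h import *
import pickle
from scipy.optimize import least_squares
s=pickle.load(open("s2.pkl","rb"))
pl=lambda x,y:(x/1e3,y/1e3,.01); g=lambda y:(.0396,y/1e3,.255)
W=[(pl(-130,-78),165,305),(pl(-130,138),138,134),(pl(50,138),289,131),(g(12),385,305)]
top=[(pl(50,-78),402,162),(pl(-130,-78),492,437),(pl(-130,138),150,547),(g(-70),373,66)]
side=[(pl(50,-78),72,340),(pl(50,138),145,587),(pl(-130,138),417,524),(g(-70),70,55)]
def f(c):
    o=[proj("wrist",c2w(c,[w[0] for w in W]),s)-np.array([w[1:] for w in W])]
    for n,L,ox,oy in(("top",top,220,195),("side",side,285,225)):
        px=np.array([[(l[1]+.5)/4.6-.5+ox,(l[2]+.5)/4.6-.5+oy] for l in L])
        o.append(2*(proj(n,c2w(c,[l[0] for l in L]))-px))
    return np.vstack(o)
r=least_squares(lambda c:f(c).ravel(),CL,loss="soft_l1"); print(r.x, f(r.x).round(1).tolist())
r2=least_squares(lambda c:f(c)[:4].ravel(),CL); print(r2.x, f(r2.x)[:4].round(1).tolist())
E
```

```text
[0.5892396  0.1458755  0.42849151] [[-2.6, 2.7], [-3.6, -0.8], [0.3, -1.7], [0.5, -0.3], [0.2, -1.6], [0.5, 0.2], [-2.6, 1.3], [2.0, -0.8], [-2.1, -2.0], [-2.4, -1.1], [2.2, 0.2], [-0.9, 0.9]]
[0.59080715 0.14587779 0.42457689] [[-1.6, 2.6], [-1.6, -0.7], [1.7, -1.0], [2.0, 0.2]]
```

```bash
sed -i 's/^CL=.*/CL=np.array([.590,.146,.427])/' h.py; python3 - <<'E'
from h import *
rel([((-45,72,193),25),((-45,95,193),25)]+[((-45,110+35*np.sin(t)-4*np.cos(t)-11,158+35*np.cos(t)+4*np.sin(t)),25) for t in (.3,.6,.9,1.2,1.5)])
E
```

```text
[0.519 0.193 0.193] lin [0.0034, -0.0538, 0.128] rot [-0.0, -0.1, 0.1]
[0.51  0.214 0.193] lin [0.0264, -0.0538, 0.128] rot [-0.0, -0.1, 0.1]
[0.505 0.223 0.193] lin [0.0369, -0.0539, 0.1284] rot [-0.0, -0.1, 0.1]
[0.501 0.232 0.189] lin [0.0468, -0.0553, 0.1316] rot [-0.0, -0.1, 0.1]
[0.498 0.24  0.183] lin [0.0553, -0.058, 0.1372] rot [-0.0, -0.1, 0.1]
[0.495 0.246 0.174] lin [0.0615, -0.0615, 0.1449] rot [-0.0, -0.1, 0.1]
[0.494 0.249 0.164] lin [0.065, -0.0657, 0.1539] rot [-0.0, -0.1, 0.1]
```

Request:
apply_moves --commands '[{"linear": [0.003, -0.018, 0.042], "delta_rot": [0, 0, 0], "fingers": 255}, {"linear": [0.003, -0.036, 0.085], "delta_rot": [0, 0, 0], "fingers": 255}, {"linear": [0.003, -0.054, 0.128], "delta_rot": [0, 0, 0], "fingers": 255}, {"linear": [0.003, -0.054, 0.128], "delta_rot": [0, 0, 0], "fingers": 255}, {"linear": [0.01, -0.054, 0.128], "delta_rot": [0, 0, 0], "fingers": 255}, {"linear": [0.02, -0.054, 0.128], "delta_rot": [0, 0, 0], "fingers": 255}, {"linear": [0.026, -0.054, 0.128], "delta_rot": [0, 0, 0], "fingers": 255}, {"linear": [0.03, -0.054, 0.128], "delta_rot": [0, 0, 0], "fingers": 255}]'

```text
time: 3.45
tool_pos: [0.5091, 0.2182, 0.1965]
tool_rot: [0.119, 0.526, 0.822, 0.184]
contact_force: [1.8, -0.9, 2.1]
gripper_width: -0.002
```

```bash
python3 - <<'E'
from h import *
import cv2
s=state();print(s["time"],s["tool_pos"],s["contact_force"])
a=eyes.grab_frame("wrist")[:,:,::-1]; b=eyes.grab_frame("side")[200:360,260:420,::-1]
cv2.imwrite("pics/w3.png",a);cv2.imwrite("pics/s3.png",cv2.resize(b,None,fx=3.5,fy=3.5))
rel([((-45,95,193),25)]+[((-45,110+35*np.sin(t)-4*np.cos(t)-11,158+35*np.cos(t)+4*np.sin(t)),25) for t in (.3,.6,.9,1.2,1.5)])
E
```

```text
3.45 [0.50913132 0.21815812 0.19650494] [ 1.79874729 -0.91736278  2.09891724]
[0.51  0.214 0.193] lin [-0.0043, -0.0015, 0.0017] rot [0.2, -0.0, 0.2]
[0.505 0.223 0.193] lin [0.0062, -0.0016, 0.002] rot [0.2, -0.0, 0.2]
[0.501 0.232 0.189] lin [0.0161, -0.003, 0.0052] rot [0.2, -0.0, 0.2]
[0.498 0.24  0.183] lin [0.0246, -0.0056, 0.0109] rot [0.2, -0.0, 0.2]
[0.495 0.246 0.174] lin [0.0309, -0.0092, 0.0185] rot [0.2, -0.0, 0.2]
[0.494 0.249 0.164] lin [0.0343, -0.0135, 0.0275] rot [0.2, -0.0, 0.2]
```

View pics/w3.png

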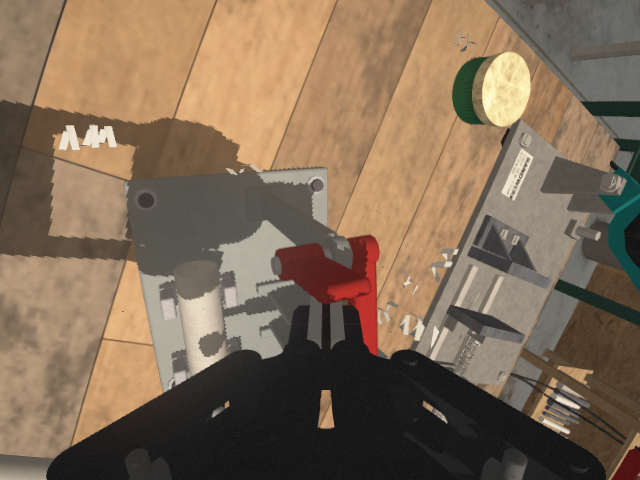

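View pics/s3.png

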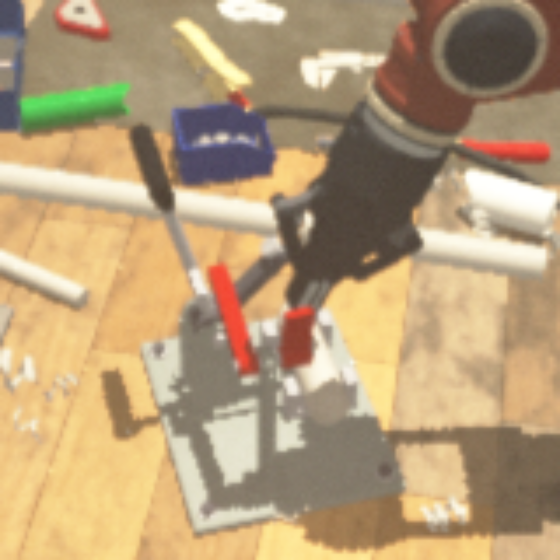

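The fingertips at (330,305) stand right behind the tab, which spans about (275–370, 245–300) in the wrist view. Now I push it along its arc.

Request:
apply_moves --commands '[{"linear": [0.007, -0.002, 0.001], "delta_rot": [0, 0, 0], "fingers": 255}, {"linear": [0.012, -0.002, 0.003], "delta_rot": [0, 0, 0], "fingers": 255}, {"linear": [0.017, -0.003, 0.006], "delta_rot": [0, 0, 0], "fingers": 255}, {"linear": [0.022, -0.004, 0.009], "delta_rot": [0, 0, 0], "fingers": 255}, {"linear": [0.027, -0.006, 0.012], "delta_rot": [0, 0, 0], "fingers": 255}, {"linear": [0.031, -0.008, 0.016], "delta_rot": [0, 0, 0], "fingers": 255}, {"linear": [0.034, -0.01, 0.02], "delta_rot": [0, 0, 0], "fingers": 255}, {"linear": [0.038, -0.012, 0.025], "delta_rot": [0, 0, 0], "fingers": 255}]'

```text
time: 4.35
tool_pos: [0.4912, 0.2518, 0.1643]
tool_rot: [0.117, 0.527, 0.822, 0.182]
contact_force: [1.0, -1.2, 2.9]
gripper_width: 0.002
```

```bash
python3 - <<'E'
from h import *
import cv2
s=state();print(s["time"],s["tool_pos"],s["contact_force"])
a=eyes.grab_frame("wrist")[:,:,::-1]; b=eyes.grab_frame("side")[200:360,260:420,::-1]
cv2.imwrite("pics/w4.png",np.hstack([cv2.resize(a[100:400,100:500],None,fx=1,fy=1),np.zeros((300,20,3),np.uint8),cv2.resize(b,(300,300))]))
E
```

```text
4.35 [0.49120733 0.25178289 0.16426029] [ 1.01365129 -1.16686483  2.86007077]
```

View pics/w4.png

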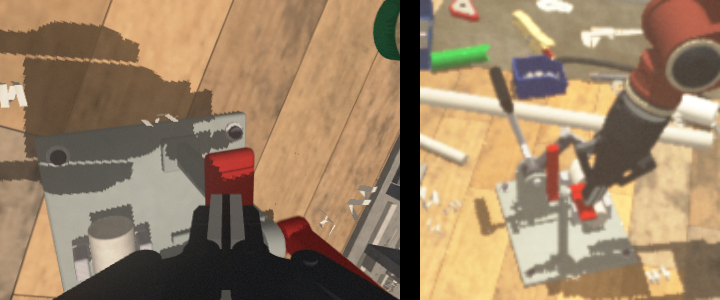

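```bash
cat >> h.py <<'E'
def lev(q,back=0,tilt0=-14.32,grasp_r=160.):
    a=.25-q; tilt=tilt0+np.degrees(q); t=np.radians(tilt)
    g=np.array([grasp_r*np.sin(a),-42,100+grasp_r*np.cos(a)]); zt=np.array([np.sin(t),0,-np.cos(t)])
    return (g+zt*(19-back),tilt)
E
python3 - <<'E'
from h import *
print(lev(0,80),lev(0),lev(.9))
rel([((-75,135,240),25),((-75,110,320),20),((0,20,340),0),lev(0,80)])
E
```

```text
(array([ 54.67220561, -42.        , 314.13068413]), np.float64(-14.32)) (array([ 34.88522577, -42.        , 236.61632786]), np.float64(-14.32)) (array([-85.33024182, -42.        , 212.24860732]), np.float64(37.24620156177409))
[0.466 0.238 0.24 ] lin [-0.0024, 0.0059, -0.081] rot [-0.0, -0.1, 0.2]
[0.476 0.215 0.32 ] lin [-0.0274, 0.0396, -0.1536] rot [5.0, -0.1, 0.2]
[0.582 0.164 0.34 ] lin [-0.1176, 0.1158, -0.1403] rot [25.0, -0.1, 0.2]
[0.657 0.13  0.314] lin [-0.1798, 0.1543, -0.0939] rot [39.3, -0.1, 0.2]
```

Request:
apply_moves --commands '[{"linear": [-0.003, 0.003, -0.045], "delta_rot": [0, 0, 0], "fingers": 255}, {"linear": [-0.005, 0.006, -0.085], "delta_rot": [0, 0, 0], "fingers": 255}, {"linear": [-0.017, 0.022, -0.12], "delta_rot": [2, 0, 0], "fingers": 120}, {"linear": [-0.03, 0.042, -0.153], "delta_rot": [5, 0, 0], "fingers": 0}, {"linear": [-0.057, 0.065, -0.15], "delta_rot": [12, 0, 0], "fingers": 0}, {"linear": [-0.085, 0.09, -0.145], "delta_rot": [18, 0, 0], "fingers": 0}, {"linear": [-0.115, 0.115, -0.14], "delta_rot": [25, 0, 0], "fingers": 0}, {"linear": [-0.145, 0.133, -0.125], "delta_rot": [33, 0, 0], "fingers": 0}]'

```text
time: 5.25
tool_pos: [0.615, 0.1477, 0.3368]
tool_rot: [-0.038, 0.539, 0.84, -0.059]
contact_force: [0.5, 0.5, 2.4]
gripper_width: 0.993
```

```bash
python3 - <<'E'
from h import *
s=state();print(s["time"],s["tool_pos"],s["contact_force"],s["gripper_width"])
rel([lev(0,80),lev(0,0)])
E
```

```text
5.25 [0.61501119 0.14765037 0.33683629] [0.50104025 0.47713163 2.39207924] 0.993429979388427
[0.657 0.13  0.314] lin [-0.0332, 0.034, 0.0181] rot [6.2, 0.0, 0.2]
[0.639 0.122 0.237] lin [-0.0332, 0.0253, 0.0976] rot [6.2, 0.0, 0.2]
```

Request:
apply_moves --commands '[{"linear": [-0.017, 0.017, 0.005], "delta_rot": [3, 0, 0], "fingers": 0}, {"linear": [-0.033, 0.034, 0.01], "delta_rot": [6.2, 0, 0], "fingers": 0}, {"linear": [-0.033, 0.034, 0.015], "delta_rot": [6.2, 0, 0], "fingers": 0}, {"linear": [-0.033, 0.034, 0.018], "delta_rot": [6.2, 0, 0], "fingers": 0}, {"linear": [-0.033, 0.034, 0.018], "delta_rot": [6.2, 0, 0], "fingers": 0}, {"linear": [-0.033, 0.034, 0.018], "delta_rot": [6.2, 0, 0], "fingers": 0}, {"linear": [-0.033, 0.034, 0.018], "delta_rot": [6.2, 0, 0], "fingers": 0}, {"linear": [-0.033, 0.034, 0.018], "delta_rot": [6.2, 0, 0], "fingers": 0}]'

```text
time: 6.05
tool_pos: [0.6551, 0.1313, 0.3132]
tool_rot: [-0.066, 0.536, 0.835, -0.103]
contact_force: [-0.5, -0.5, 0.0]
gripper_width: 1.001
```

```bash
python3 - <<'E'
from h import *
import cv2
s=state();print(s["time"],s["tool_pos"],s["contact_force"],s["gripper_width"])
a=eyes.grab_frame("wrist")[:,:,::-1]; b=eyes.grab_frame("side")[200:360,260:420,::-1]
cv2.imwrite("pics/w5.png",a);cv2.imwrite("pics/s5.png",cv2.resize(b,None,fx=3.5,fy=3.5))
print(proj("wrist",c2w(CL,np.array([(39.6,12,255),(39.6,-42,255),(39.6,-70,255)])/1e3),s))
rel([lev(0,80),lev(0,0)])
E
```

```text
6.05 [0.65509983 0.13125026 0.31316792] [-0.50779308 -0.48488223  0.03536386] 1.0012589389902762
[[325.61744663 175.15010288]
 [325.37793857 263.37817406]
 [325.26880001 303.72956175]]
[0.657 0.13  0.314] lin [-0.0015, 0.001, -0.0019] rot [0.2, 0.1, 0.2]
[0.639 0.122 0.237] lin [-0.0014, 0.0007, 0.0781] rot [0.2, 0.1, 0.2]
```

View pics/w5.png

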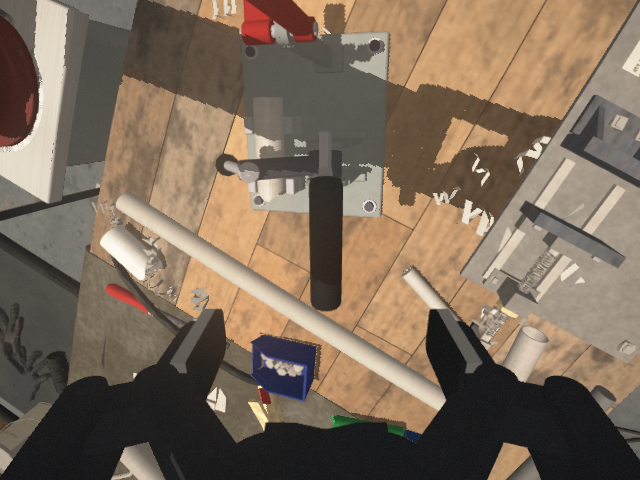

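View pics/s5.png

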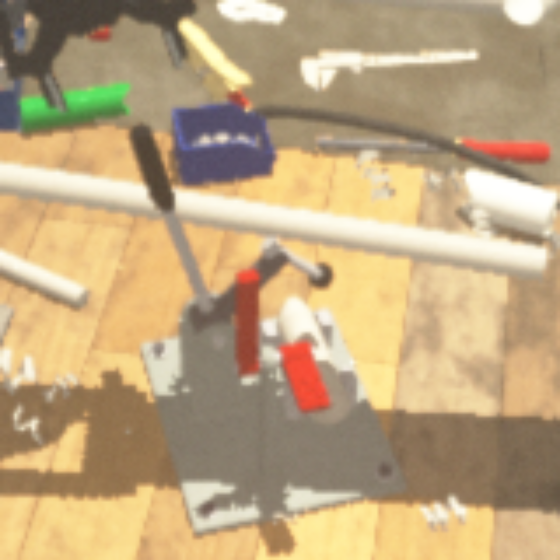

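The black bar lies at columns 310–342 and rows 178–308, midway between the open jaws and within 4 px of prediction. The catch bar stands upright. Descend and close.

Request:
apply_moves --commands '[{"linear": [-0.001, 0.001, 0.03], "delta_rot": [0, 0, 0], "fingers": 0}, {"linear": [-0.001, 0.001, 0.06], "delta_rot": [0, 0, 0], "fingers": 0}, {"linear": [-0.001, 0.001, 0.078], "delta_rot": [0, 0, 0], "fingers": 0}, {"linear": [-0.001, 0.001, 0.078], "delta_rot": [0, 0, 0], "fingers": 60}, {"linear": [-0.001, 0.001, 0.078], "delta_rot": [0, 0, 0], "fingers": 120}, {"linear": [-0.001, 0.001, 0.078], "delta_rot": [0, 0, 0], "fingers": 255}, {"linear": [-0.001, 0.001, 0.078], "delta_rot": [0, 0, 0], "fingers": 255}, {"linear": [-0.001, 0.001, 0.078], "delta_rot": [0, 0, 0], "fingers": 255}]'

```text
time: 6.95
tool_pos: [0.6391, 0.1221, 0.2383]
tool_rot: [-0.067, 0.536, 0.835, -0.105]
contact_force: [-4.1, -1.9, 5.0]
gripper_width: 0.214
```

```bash
python3 - <<'E'
from h import *
import cv2
s=state();print(s["time"],s["tool_pos"],s["contact_force"],s["gripper_width"])
a=eyes.grab_frame("wrist")[:,:,::-1]
cv2.imwrite("pics/w6.png",a)
rel([lev(q) for q in (0,.1,.2,.3,.4,.5,.6,.7,.8,.9)])
E
```

```text
6.95 [0.6390878  0.12214161 0.2383102 ] [-4.13060364 -1.88520798  4.96746866] 0.2138032874092714
[0.639 0.122 0.237] lin [0.0001, 0.0005, 0.0016] rot [0.1, 0.1, 0.1]
[0.627 0.116 0.239] lin [0.0001, -0.0136, 0.0023] rot [-5.7, 0.1, 0.1]
[0.614 0.111 0.241] lin [0.0002, -0.0275, 0.0044] rot [-11.4, 0.1, 0.1]
[0.601 0.105 0.241] lin [0.0002, -0.0412, 0.0079] rot [-17.1, 0.1, 0.2]
[0.588 0.099 0.239] lin [0.0002, -0.0544, 0.0127] rot [-22.9, 0.1, 0.2]
[0.576 0.093 0.237] lin [0.0003, -0.0671, 0.0188] rot [-28.6, 0.1, 0.2]
[0.563 0.088 0.232] lin [0.0003, -0.0791, 0.0261] rot [-34.3, 0.0, 0.2]
[0.552 0.082 0.227] lin [0.0004, -0.0904, 0.0347] rot [-40.0, 0.0, 0.2]
[0.54  0.077 0.22 ] lin [0.0004, -0.1007, 0.0443] rot [-45.8, 0.0, 0.2]
[0.53  0.072 0.212] lin [0.0004, -0.11, 0.0548] rot [-51.5, 0.0, 0.2]
```

View pics/w6.png

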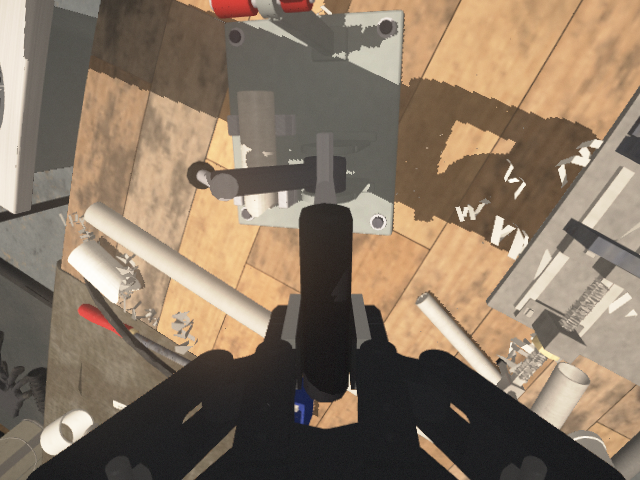

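The bar is held in the jaws (opening 18 mm). Now I pull along the arc.

Request:
apply_moves --commands '[{"linear": [0, -0.014, 0.001], "delta_rot": [-5.7, 0, 0], "fingers": 255}, {"linear": [0, -0.028, 0.003], "delta_rot": [-11.4, 0, 0], "fingers": 255}, {"linear": [0, -0.041, 0.007], "delta_rot": [-17.1, 0, 0], "fingers": 255}, {"linear": [0, -0.055, 0.011], "delta_rot": [-22.9, 0, 0], "fingers": 255}, {"linear": [0, -0.067, 0.018], "delta_rot": [-28.6, 0, 0], "fingers": 255}, {"linear": [0, -0.079, 0.025], "delta_rot": [-34.3, 0, 0], "fingers": 255}, {"linear": [0, -0.09, 0.034], "delta_rot": [-40, 0, 0], "fingers": 255}, {"linear": [0, -0.096, 0.039], "delta_rot": [-43, 0, 0], "fingers": 255}]'

```text
time: 7.8
tool_pos: [0.547, 0.0798, 0.2258]
tool_rot: [0.138, 0.522, 0.814, 0.213]
contact_force: [2.1, 4.8, 4.5]
gripper_width: 0.214
```

```bash
python3 - <<'E'
from h import *
import cv2
s=state();print(s["time"],s["tool_pos"],s["contact_force"],s["gripper_width"],s["joint_pos"].round(2))
a=eyes.grab_frame("wrist")[:,:,::-1]; b=eyes.grab_frame("side")[200:360,260:420,::-1]
cv2.imwrite("pics/w7.png",a);cv2.imwrite("pics/s7.png",cv2.resize(b,None,fx=3.5,fy=3.5))
rel([lev(q) for q in (.75,.8,.85,.9,.93)])
E
```

```text
7.8 [0.54699747 0.07982161 0.22583665] [2.1163449  4.75398453 4.47694406] 0.2137345275826909 [-0.12 -0.44  2.11  0.3   1.05 -0.65]
[0.546 0.08  0.224] lin [0.0004, -0.0016, 0.0013] rot [0.7, 0.0, 0.1]
[0.54  0.077 0.22 ] lin [0.0004, -0.0087, 0.0014] rot [-2.2, 0.0, 0.1]
[0.535 0.075 0.216] lin [0.0005, -0.0157, 0.0018] rot [-5.1, 0.0, 0.1]
[0.53  0.072 0.212] lin [0.0005, -0.0227, 0.0026] rot [-7.9, 0.0, 0.1]
[0.527 0.071 0.21 ] lin [0.0005, -0.0269, 0.0033] rot [-9.7, 0.0, 0.1]
```

View pics/s7.png

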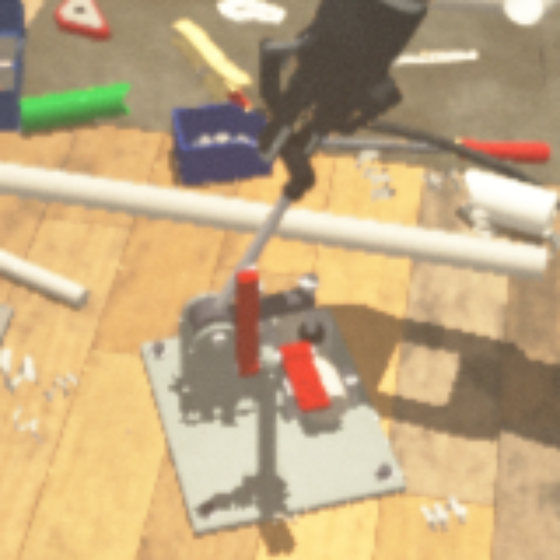

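View pics/w7.png

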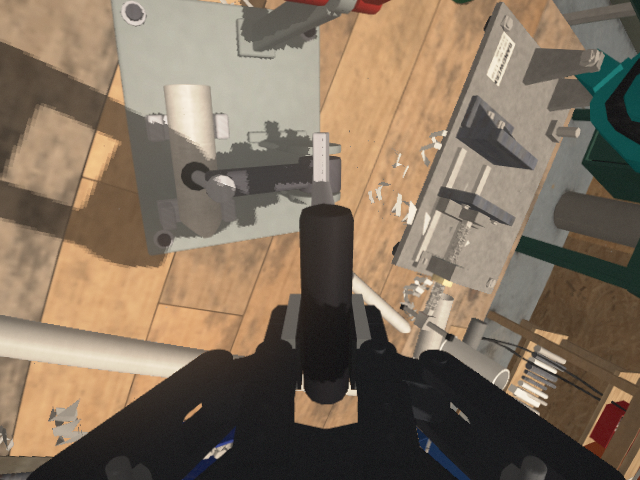

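Going well: the lever has followed and the pad is at the tube, at about (200,178). I'll continue to the stop, slightly past 0.9.

Request:
apply_moves --commands '[{"linear": [0, -0.005, 0.0], "delta_rot": [-1.2, 0, 0], "fingers": 255}, {"linear": [0, -0.009, 0.0], "delta_rot": [-2.5, 0, 0], "fingers": 255}, {"linear": [0, -0.013, 0.0], "delta_rot": [-4, 0, 0], "fingers": 255}, {"linear": [0, -0.017, 0.001], "delta_rot": [-5.5, 0, 0], "fingers": 255}, {"linear": [0, -0.02, 0.001], "delta_rot": [-7, 0, 0], "fingers": 255}, {"linear": [0, -0.023, 0.002], "delta_rot": [-8, 0, 0], "fingers": 255}, {"linear": [0, -0.024, 0.002], "delta_rot": [-8, 0, 0], "fingers": 255}, {"linear": [0, -0.024, 0.002], "delta_rot": [-8, 0, 0], "fingers": 255}]'

```text
time: 8.7
tool_pos: [0.5308, 0.0724, 0.2149]
tool_rot: [0.174, 0.511, 0.797, 0.27]
contact_force: [5.1, 7.5, 6.8]
gripper_width: 0.212
```

```bash
python3 - <<'E'
from h import *
import cv2
s=state();print(s["time"],s["tool_pos"],s["contact_force"],s["ft_torque"],s["gripper_width"],s["joint_pos"].round(2))
a=eyes.grab_frame("wrist")[:,:,::-1]; b=eyes.grab_frame("side")[200:360,260:420,::-1]
cv2.imwrite("pics/w8.png",a);cv2.imwrite("pics/s8.png",cv2.resize(b,None,fx=3.5,fy=3.5))
q=s["tool_rot"];z=R.from_quat(np.r_[q[1:],q[0]]).apply([0,0,1]);g=s["tool_pos"]-.019*z
d=g-np.r_[CL[:2],.1]; x=d[0]*np.cos(CL[2])+d[1]*np.sin(CL[2]); print("lever est",.25+np.arctan2(-x,d[2]),np.hypot(x,d[2]))
rel([lev(q) for q in (.85,.9,.93,.96)])
E
```

```text
8.7 [0.53084751 0.07237261 0.21490408] [5.1493261  7.4667897  6.81870549] [ 0.88017602 -0.71977849  0.5146385 ] 0.21197783248119273 [-0.19 -0.56  2.24  0.45  0.95 -0.79]
lever est 0.885626472152699 0.16152729182765613
[0.535 0.075 0.216] lin [0.0005, 0.0045, 0.0017] rot [3.1, -0.0, 0.2]
[0.53  0.072 0.212] lin [0.0005, -0.0025, 0.0015] rot [0.2, -0.0, 0.2]
[0.527 0.071 0.21 ] lin [0.0006, -0.0068, 0.0015] rot [-1.5, -0.0, 0.2]
[0.524 0.07  0.207] lin [0.0006, -0.011, 0.0017] rot [-3.2, -0.0, 0.2]
```

View pics/s8.png

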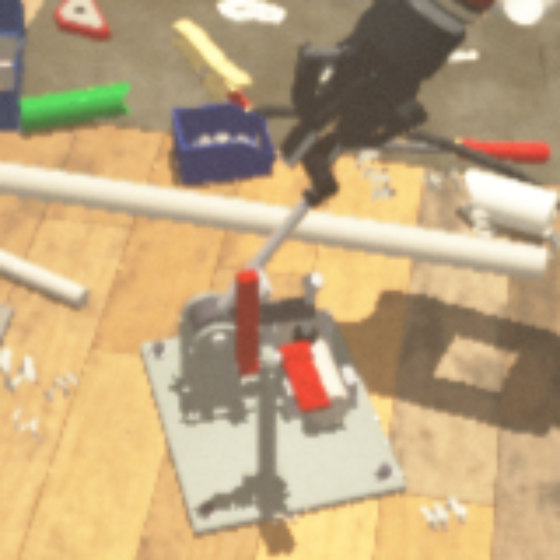

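View pics/w8.png

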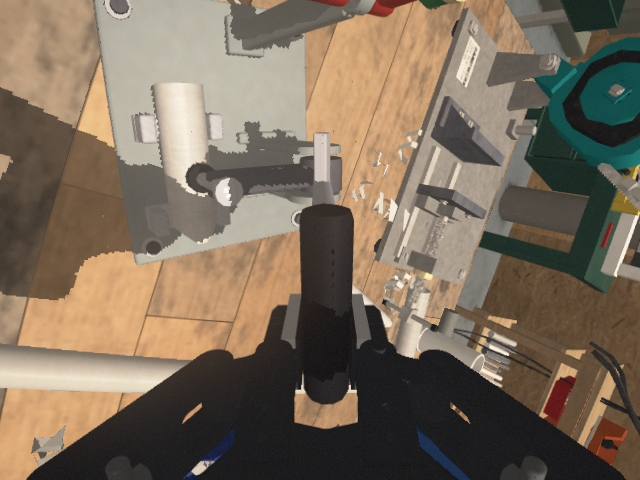

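By my estimate the lever is at about 0.89. I'll press gently a little further so that it rests against the stop.

Request:
apply_moves --commands '[{"linear": [0, -0.002, 0.0005], "delta_rot": [-0.5, 0, 0], "fingers": 255}, {"linear": [0, -0.004, 0.001], "delta_rot": [-1, 0, 0], "fingers": 255}, {"linear": [0, -0.005, 0.001], "delta_rot": [-1, 0, 0], "fingers": 255}, {"linear": [0, -0.006, 0.001], "delta_rot": [-1, 0, 0], "fingers": 255}, {"linear": [0, -0.006, 0.001], "delta_rot": [-1, 0, 0], "fingers": 255}, {"linear": [0, -0.006, 0.001], "delta_rot": [-1, 0, 0], "fingers": 255}, {"linear": [0, -0.006, 0.001], "delta_rot": [-1, 0, 0], "fingers": 255}, {"linear": [0, -0.006, 0.001], "delta_rot": [-1, 0, 0], "fingers": 255}]'

```text
time: 9.6
tool_pos: [0.5284, 0.0712, 0.2129]
tool_rot: [0.18, 0.509, 0.794, 0.279]
contact_force: [8.3, 10.0, 9.6]
gripper_width: 0.212
```

```bash
python3 - <<'E'
from h import *
import cv2
s=state();print(s["time"],s["tool_pos"],s["contact_force"],s["ft_torque"],s["gripper_width"],s["joint_pos"].round(2))
a=eyes.grab_frame("wrist")[:,:,::-1]; b=eyes.grab_frame("side")[200:360,260:420,::-1]
cv2.imwrite("pics/w9.png",np.hstack([a[60:300,90:410],cv2.resize(b,(240,240))])); cv2.imwrite("pics/t9.png",eyes.grab_frame("top")[:,:,::-1])
q=s["tool_rot"];z=R.from_quat(np.r_[q[1:],q[0]]).apply([0,0,1]);g=s["tool_pos"]-.019*z
d=g-np.r_[CL[:2],.1]; x=d[0]*np.cos(CL[2])+d[1]*np.sin(CL[2]); print("lever est",.25+np.arctan2(-x,d[2]),np.hypot(x,d[2]))
E
```

```text
9.6 [0.52839272 0.07116284 0.21287068] [8.27086306 9.9719131  9.5755169 ] [ 1.42271347 -1.36082941  0.68005872] 0.21217792612537484 [-0.21 -0.58  2.26  0.48  0.94 -0.82]
lever est 0.9092940384755119 0.16154796615985337
```

View pics/w9.png

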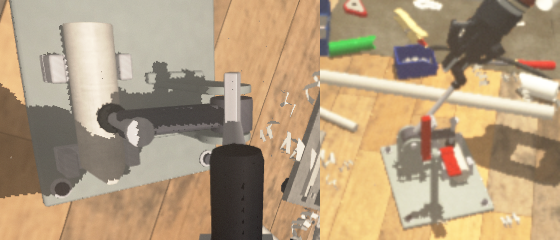

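View pics/t9.png

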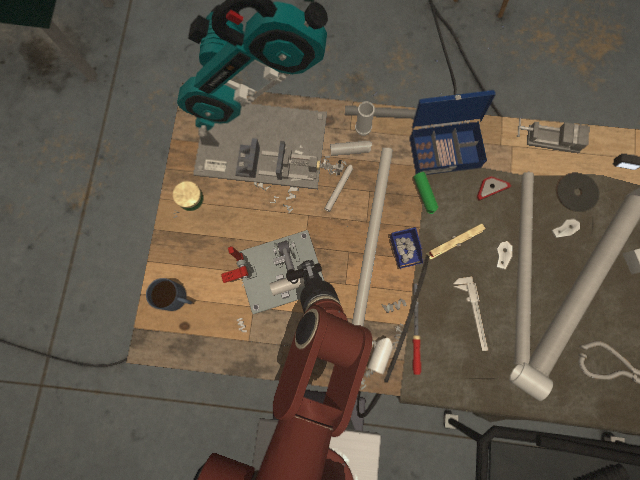

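The mug (166,294), blue bin (405,247) and caliper (472,310) are in the same places as in the first top picture. The tube is in its saddles under the pad, and the force jump indicates the stop. Handing in.

```bash
python3 - <<'E'
from plant import job_done,state
print(job_done()); s=state(); print(s["time"],s["contact_force"],s["tool_pos"])
E
```

```text
the job is handed in; nothing more can be done
None
the job is handed in; nothing more can be done
```

I flipped the red catch over with the closed fingers. Then I gripped the black lever grip, pulled it along its arc to the stop, and handed the job in at about 9.8 s with the lever still held.

Last checks before handing in:
- **Lever:** I estimated its angle at 0.91 rad from the TCP pose. The force on the tool along the pull rose from about 8 to 12 N over the last 2.7 mm of travel, which points to the stop.
- **Grip:** the fingers stood at an 18 mm opening on the 20 mm bar.
- **Catch:** the pictures show its bar standing upright.
- **Tube:** it lies in its saddles with the pad on it. I could not read the pad force directly, so more than 3 N is inferred from the lever angle and the pull.
- **Mug, blue bin and caliper:** they are in the same places as in the first top picture.

**What disagreed:** my first fit of the clamp's position was about 4 px off in the wrist view. I shifted it by about 2 mm using the wrist picture, and the grip then matched within 4 px.

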